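# Seat a cover plate in the brushing fixture and bring the edge clamp up to it

### The job

Get the aluminium cover plate located for wire brushing: with the fingertips only, push it flat along the dark fixture plate until its long side lies flush against the fence and its end butts against the end stop, and push the blue edge clamp along its slot until its nose is snug against the plate's free long side. Nothing is to be gripped or picked up, and the brushes, bolt and other loose things must be left where they are.

Things in the scene. Friction and masses are not known exactly. Their poses are not given: they have to be found in the camera images.
- fixture: Dark steel fixture plate 300 (its x) x 360 (its y) x 15 mm with a grid of 16 mm holes, fixed on the bench. Origin: centre of its underside; top at z = 15 mm. It carries the fence (+y side) and end stop (+x end). A T-slot 14 mm wide along y at x = +45 mm guides the edge clamp. Seated in the corner, the cover plate's centre lies at x = +45, y = +95 mm in this frame, its axes parallel to these.
- fence_face (a point): Middle of the fence's working face, 12.5 mm above the fixture plate's top; axes as the fixture's. The fence is a bright steel bar along the fixture's x (x from -135 to +145 mm in its frame), 30 wide, 25 high, screw heads to 31 mm above the fixture plate; the face looks to -y and lies at y = +145 mm in the fixture's frame.
- stop_face (a point): Middle of the end stop's working face, 12.5 mm above the fixture plate's top; axes as the fixture's. The stop is a bright steel block 30 x 70 x 25 mm (y from +53 to +123 mm in the fixture's frame), screw heads to 30 mm above the fixture plate; the face looks to -x and lies at x = +115 mm in the fixture's frame.
- cover_plate: The work: flat aluminium cover plate 140 (its x) x 100 (its y) x 15 mm, 0.4 to 0.75 kg, six bolt holes and brown gasket marks on top, loose on the fixture plate, pushed with 1 to 10 N. Origin: centre of its underside. It starts turned up to 0.3 rad from the fixture's x axis, its centre 3 to 7 cm from the seated place both ways; its +y side goes to the fence, its +x end to the end stop.
- edge_clamp (a joint): Travel of the edge clamp in its T-slot, m: 0 fully back, growing towards the fence (the fixture's +y; limit 0.165). Starts at 0 to 0.02; its nose meets the seated cover plate at 0.147. Slides when pushed with about 2.5 N, stays where left. A blue block 36 wide (x), 44 long (y), 23 high, with a screw head on top to 33 mm above the fixture plate and a bright steel nose in front.
- clamp_nose (a point): Middle of the edge clamp's nose, on its front face (32 wide, from 2 to 13 mm above the fixture plate's top); axes as the fixture's; the nose looks to +y.
- clamp_back (a point): Middle of the edge clamp's flat rear face (36 wide, from 1 to 23 mm above the fixture plate's top; this point at 12 mm), 53 mm behind the nose (towards -y); pushed here, towards the fixture's +y, the clamp slides.
- end_brush: Bystander: small wire cup brush 30 mm across standing on its bristles on the fixture plate near its near right corner (-x, -y), shank up, 68 mm tall; origin centre of its underside.
- bolt: Bystander: steel bolt standing on its head on the fixture plate near its far right corner (+x, -y), head 21 mm across, 43 mm tall; origin centre of its underside.
- cup_brush: Bystander: wire cup brush 60 mm across standing on its bristles on the bench right of the fixture plate, shank up, 68 mm tall; origin centre of its underside.
- oil_can: Bystander: yellow spray can 56 mm across, 150 mm tall, standing right of the fixture plate; origin centre of its underside.
- wrench: Bystander: spanner 170 mm long lying on the bench right of the fixture plate; origin centre of its underside.
- socket: Bystander: steel socket 28 mm across, 40 mm tall, standing on the fixture plate between the small brush and the edge clamp; origin centre of its underside.
Not all that is in view belongs to the job. Of the things like the cover_plate, leave any that is pink; of the rest the larger one is meant.

How it is judged:
By the outcome, as a careful person would: the job done as asked, in the order asked, and still so for the second after the job is handed in, with the robot touching nothing.
It also fails if it takes over 61 s, if anything falls off the work surface, if the arm or the gripper's body presses on something with over 40 N, if the wrist force passes 120 N, or if a joint passes its speed limit or range.

### The arm

A 6-joint arm with a two-finger parallel gripper is mounted at the origin on the work surface. World frame = base frame: x ahead of the robot, y to its left, z up, the work surface at z = 0. Lengths are in m, angles in rad, forces in N, time in s.
With the tool pointing down it reaches from about 0.35 to 0.975 m from the base axis. Payload 4.9 kg.
Tool frame: the origin (TCP) lies midway between the tips of the shut fingers; the grasp point (between the pads) lies 19 mm behind it; z points along the fingers, y is the direction in which the jaws open and shut (so a half turn about z gives the same grasp; the last joint's range is limited). The gripper opens to 85 mm and grips with 20 to 120 N. Pads are 22 mm wide; open, the fingers measure 114 mm over their backs; the gripper's body (76 mm by 85 mm) begins 54 mm behind the grasp point. The pads swing forward as they close: fully open they stand 13 mm farther back than shut.
Start: joints at [1.205, 0.053, 1.613, -0, 1.476, -0.119], TCP at [0.153, 0.606, 0.194] pointing down, gripper open.
Joint ranges: [-3.01, 3.01], [-1.01, 2.22], [0.06, 2.58], [-1.02, 4.17], [0.09, 2.62], [-3.14, 3.14]. Speed limits (rad/s): [2.57, 2.57, 3.14, 3.14, 3.14, 3.14].

### API

Orientations are given as a rotation vector (axis times angle).
In Python, from station import ctrl gives the robot as it stands.
- The arm moves only by the tool apply_moves, never from a script. Its argument "rows" is a list of rows, each a list of 6 numbers: the shift along the tool's x, y, z in cm, then the turn, a rotation vector about the tool's x, y, z in units of 5 degrees (1.0 is 5 degrees). In form: [[x, y, z, rx, ry, rz], ...]. A call has 1 to 20 rows; each row is the pose to reach, as a shift and turn from the pose measured when the call began, along the tool's axes at that moment; what a row does not reach only later rows make up. A row lasts 1/10 s, in which the tool goes at most 50 mm and 8.59 degrees, less where a joint would pass 70% of its speed; a pose out of reach is approached as far as the arm can. A call with a gripper value outside its range is refused whole. "grip" is the closure, from 0 (fully open) to 1 (shut), set as the call begins (left out, the last holds). The fingers move at their own pace and stop on an object; "squeeze" is the grip in N (left out, the last holds). Time passes only in rows, so rows that repeat a pose let the fingers close. It gives the time, the measured TCP pose, the force and the opening at its end, in the units of the state.
- ctrl.get_obs(): the state, without advancing time (a new reading comes with each control period).
- ctrl.get_image(name): name is "side" or "top" or "wrist"; returns a dict with "color" (420x560x3 uint8, blue, green, red), "mtx" (3x3 intrinsics, pixels), "rvec" (rotation vector, rad) and "tvec" (3), from world to camera coordinates, as OpenCV has them. Camera axes: x right, y down, z forward; pixel columns grow to the right and rows downward; lengths in m; the calibration is good to about 2 mm. A picture is of the moment at which its call begins. There is no depth.
- ctrl.finish_job(): hands the job in, once; it reports no verdict.
The state is a dict: "t": time; "q": joint angles; "dq": joint speeds; "effort": joint torques, N m; "tool_pos": TCP position; "tool_rot": TCP orientation; "contact_force": force on the tool from outside, world axes, zero at the start; "wrist_torque": the same for the moment, N m; "opening": finger opening in m.
Only numpy, scipy, OpenCV 4.12 (cv2) and the standard library are available. Lean on these libraries where they do the work, as an engineer would, in place of code of your own. Each camera call takes 0.05 s, during which the arm holds its last target.

## Working session

There is one attempt and no reset: what is moved stays moved. The work goes in short steps, Python scripts to look and compute and a tool call to move; the robot and the scene stay as the last step left them, time stands still between calls to the robot, and variables do not carry over. Pictures are saved under pics/ and viewed, and the job is handed in when it is done.

Besides the shell and the picture viewer there is one more tool, called after "Emit:" by a JSON object that holds its "name" and its "arguments". apply_moves: Moves the arm, as the interface text tells. Its arguments: {"type":"object","properties":{"rows":{"type":"array","items":{"type":"array","items":{"type":"number"}}},"grip":{"type":"number"},"squeeze":{"type":"number"}},"required":["rows"]}

```bash
mkdir -p pics; ls
python3 - <<'E'
from station import ctrl
import cv2
o=ctrl.get_obs(); print(o)
for n in ("side","top","wrist"):
    im=ctrl.get_image(n); cv2.imwrite(f"pics/{n}0.png",im["color"]); print(n,im["mtx"].tolist(),im["rvec"],im["tvec"])
E
```

```text
pics
{'t': 0.0, 'q': array([ 1.20499483e+00,  5.33578119e-02,  1.61433137e+00,  7.66075487e-06,
        1.47602071e+00, -1.19011980e-01]), 'dq': array([-0.00110131, -0.00069101,  0.00062438, -0.00023511, -0.00096767,
       -0.00067604]), 'effort': array([-4.30780165e-04, -3.93665814e+01, -3.70183575e+01, -2.80497972e-05,
        6.93685783e-03, -1.04534612e-05]), 'tool_pos': array([0.15242646, 0.60538224, 0.19264021]), 'tool_rot': array([-0.38661052, -3.11719213,  0.00322511]), 'contact_force': array([-0.08632793, -0.81512566, -0.79822399]), 'wrist_torque': array([ 0.04943758, -0.07571402, -0.0324154 ]), 'opening': 0.08558490134632765}
side [[459.5979698703878, 0.0, 281.20516037203936], [0.0, 459.5979698703878, 205.75305757821818], [0.0, 0.0, 1.0]] [ 2.14368411 -0.22625459  0.13317396] [-0.52322805  0.04151575  1.09615953]
top [[410.049248998288, 0.0, 282.857856153182], [0.0, 410.049248998288, 205.85326053819315], [0.0, 0.0, 1.0]] [ 2.14902916 -2.0855218   0.19977271] [-0.09649894  0.5264157   0.91903159]
wrist [[302.59468259906123, 0.0, 279.4429222200904], [0.0, 302.59468259906123, 211.8515216280962], [0.0, 0.0, 1.0]] [-2.28097604 -1.77894305 -0.26355401] [-0.62335508 -0.03800872  0.38095926]
```

View pics/top0.png

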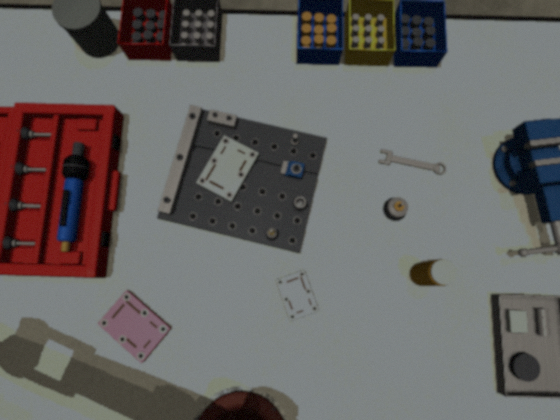

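View pics/side0.png

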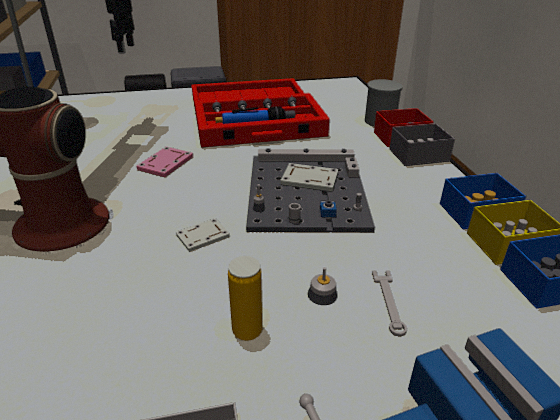

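View pics/wrist0.png

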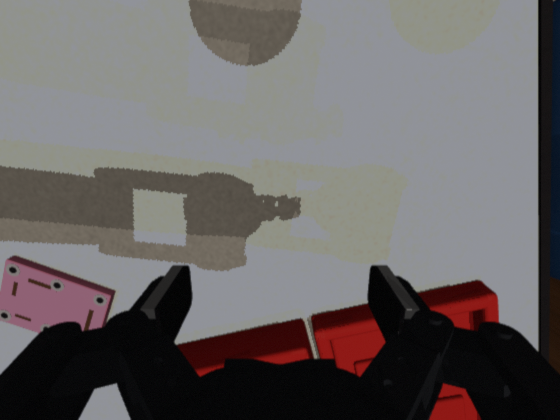

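```bash
cat > h.py <<'E'
import numpy as np, cv2
from scipy.spatial.transform import Rotation as R
def cast(im,uv,z):
    uv=np.atleast_2d(np.float64(uv)); Rm=cv2.Rodrigues(im["rvec"])[0]; t=np.ravel(im["tvec"])
    d=np.c_[(uv-im["mtx"][:2,2])/np.diag(im["mtx"])[:2],np.ones(len(uv))]@Rm
    c=-Rm.T@t
    return c+d*((z-c[2])/d[:,2])[:,None]
def proj(im,P):
    return cv2.projectPoints(np.float64(np.atleast_2d(P)),im["rvec"],im["tvec"],im["mtx"],None)[0][:,0]
E
python3 - <<'E'
from station import ctrl
from h import *
im=ctrl.get_image("top"); c=im["color"]
cv2.imwrite("pics/top_crop.png",cv2.resize(c[90:340,80:345],None,fx=2.4,fy=2.4,interpolation=cv2.INTER_CUBIC)[:600])
print(c[230,180],c[215,270],c[168,228],c[150,150],c[170,178],c[295,297],c[300,250])
print(cast(im,[[192,105],[327,138],[300,252],[158,217]],0.015))
E
```

```text
[128 131 126] [55 54 55] [125 132 126] [133 133 126] [110 117 121] [134 133 128] [131 132 126]
[[ 0.79420843  0.16199778  0.015     ]
 [ 0.71473327 -0.18698763  0.015     ]
 [ 0.42444882 -0.12493709  0.015     ]
 [ 0.49928535  0.22375969  0.015     ]]
```

View pics/top_crop.png

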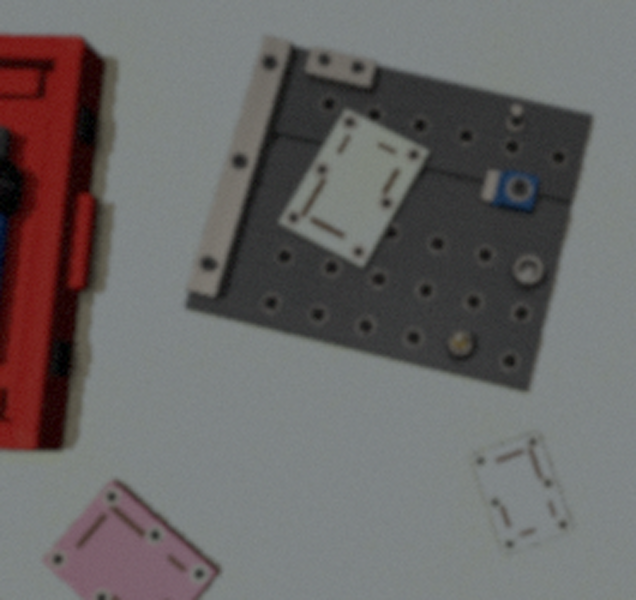

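Run:
```python
from station import ctrl
from h import *
o=ctrl.get_obs(); im=ctrl.get_image("wrist")
Rt=R.from_rotvec(o["tool_rot"]); Rc=cv2.Rodrigues(im["rvec"])[0]
c=-Rc.T@np.ravel(im["tvec"])
print("tool axes",Rt.as_matrix().round(3)); print("cam in tool",Rt.inv().apply(c-o["tool_pos"])); print("cam axes in tool\n",(Rt.inv().as_matrix()@Rc.T).round(3))
F=R.from_euler('z',-0.212); 
tp=ctrl.get_image("top")
px=[[225,135],[259,153],[231,202],[197,183]]
print(((cast(tp,px,.03)-[.608,.0185,0])@F.as_matrix()).round(4))
px=[[299,203],[296,139],[272,234],[293,169],[283,168]]
print(((cast(tp,px,.035)-[.608,.0185,0])@F.as_matrix()).round(4))
```

```text
tool axes [[-0.97   0.244 -0.   ]
 [ 0.244  0.97  -0.001]
 [ 0.    -0.001 -1.   ]]
cam in tool [ 7.57675094e-02 -1.49562512e-04 -1.80484442e-01]
cam axes in tool
 [[ 0.    -0.956 -0.294]
 [ 1.     0.001 -0.001]
 [ 0.001 -0.294  0.956]]
[[ 0.0885  0.0714  0.03  ]
 [ 0.0632 -0.023   0.03  ]
 [-0.0732  0.0117  0.03  ]
 [-0.0473  0.105   0.03  ]]
[[-0.0372 -0.1488  0.035 ]
 [ 0.1188 -0.1039  0.035 ]
 [-0.1255 -0.1041  0.035 ]
 [ 0.0419 -0.1148  0.035 ]
 [ 0.0385 -0.0904  0.035 ]]
```

```bash
cat >> h.py <<'E'
FO=np.array([.608,.0185,0.]); FY=-0.212
def F2W(p): return FO+R.from_euler('z',FY).apply(p)
def W2F(p): return R.from_euler('z',FY).inv().apply(np.asarray(p)-FO)
def row(o,fx,fy,z,ydeg):
    """tool y axis at ydeg (fixture frame), tool down"""
    Rt=R.from_rotvec(o["tool_rot"])
    a=FY+np.radians(ydeg); y=np.array([np.cos(a),np.sin(a),0]); zz=np.array([0,0,-1.])
    Rd=R.from_matrix(np.c_[np.cross(y,zz),y,zz])
    s=Rt.inv().apply(F2W([fx,fy,z])-o["tool_pos"])*100
    r=np.degrees((Rt.inv()*Rd).as_rotvec())/5
    return np.r_[s,r].round(2)
def where(o):
    Rt=R.from_rotvec(o["tool_rot"]).as_matrix()
    a=np.arctan2(Rt[1,1],Rt[0,1])-FY
    return W2F(o["tool_pos"]).round(4),np.degrees(a).round(2),o["contact_force"].round(2),round(o["t"],2),round(o["opening"],4)
E
python3 - <<'E'
from station import ctrl
from h import *
o=ctrl.get_obs(); print(row(o,.01,-.02,.17,0))
E
```

```text
[-5.958e+01 -4.779e+01  2.370e+00 -1.000e-02  0.000e+00  1.760e+01]
```

Emit:
{"name": "apply_moves", "arguments": {"rows": [[-10, -8, -5, 0, 0, 3], [-20, -16, -5, 0, 0, 6], [-30, -24, -5, 0, 0, 9], [-40, -32, -5, 0, 0, 12], [-50, -40, -3, 0, 0, 15], [-59.6, -47.8, 2.4, 0, 0, 17.6], [-59.6, -47.8, 2.4, 0, 0, 17.6], [-59.6, -47.8, 2.4, 0, 0, 17.6], [-59.6, -47.8, 2.4, 0, 0, 17.6], [-59.6, -47.8, 2.4, 0, 0, 17.6], [-59.6, -47.8, 2.4, 0, 0, 17.6], [-59.6, -47.8, 2.4, 0, 0, 17.6], [-59.6, -47.8, 2.4, 0, 0, 17.6], [-59.6, -47.8, 2.4, 0, 0, 17.6], [-59.6, -47.8, 2.4, 0, 0, 17.6], [-59.6, -47.8, 2.4, 0, 0, 17.6], [-59.6, -47.8, 2.4, 0, 0, 17.6], [-59.6, -47.8, 2.4, 0, 0, 17.6]]}}

```text
t: 2.1
tool_pos: [0.6135, -0.0033, 0.1694]
tool_rot: [-2.444, -1.973, 0.002]
contact_force: [0.3, 0.0, 0.1]
opening: 0.0854
```

Run:
```python
from station import ctrl
from h import *
print(where(ctrl.get_obs()))
im=ctrl.get_image("wrist"); cv2.imwrite("pics/w1.png",im["color"])
np.save("w1.npy",im,allow_pickle=True)
```

```text
(array([ 0.01  , -0.0202,  0.1694]), np.float64(-0.04), array([0.28, 0.01, 0.06]), 2.1, 0.0854)
```

View pics/w1.png

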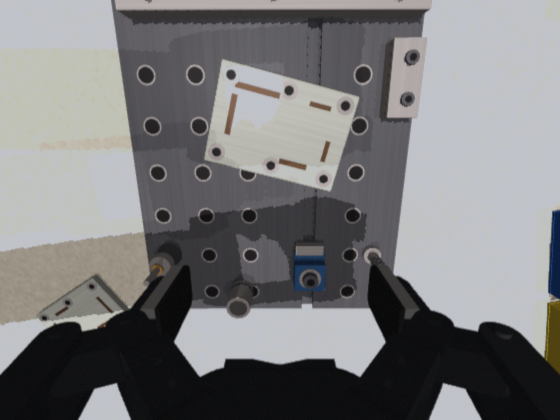

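```bash
python3 - <<'E'
from h import *
im=np.load("w1.npy",allow_pickle=True).item(); g=cv2.GaussianBlur(cv2.cvtColor(im["color"],cv2.COLOR_BGR2GRAY),(3,3),0).astype(float)
def edge(p0,p1,n,half=7,z=.015,N=25):
    """search strongest gradient along n around the line p0-p1, cast, robust fit in fixture frame"""
    p0,p1,n=map(np.float64,(p0,p1,n)); pts=[]
    for s in np.linspace(0,1,N):
        q=p0+(p1-p0)*s; ks=np.arange(-half,half+.1,.25)
        v=cv2.remap(g.astype(np.float32),np.float32([q[0]+ks*n[0]]),np.float32([q[1]+ks*n[1]]),1)[0]
        d=np.abs(np.gradient(v)); d=cv2.blur(d[None],(5,1))[0]; pts.append(q+ks[d.argmax()]*n)
    P=np.array([W2F(x) for x in cast(im,pts,z)])
    l=cv2.fitLine(np.float32(P[:,:2]),cv2.DIST_HUBER,0,.002,.01).ravel()
    r=np.abs((P[:,:2]-l[2:])@[-l[1],l[0]])
    return l[2:].round(4),np.degrees(np.arctan2(l[1],l[0])).round(2),np.median(r).round(5)
print("left",edge((120,40),(143,260),(1,0)))
print("right",edge((424,40),(400,250),(1,0)))
print("fence foot",edge((150,11),(400,11),(0,1)))
print("bottom",edge((180,307),(295,307),(0,1)))
print("bottom2",edge((325,307),(365,307),(0,1)))
print("stop foot",edge((388,50),(386,105),(1,0)))
print("stop btm",edge((392,117),(412,117),(0,1)))
for nm,a,b,n in [("+y",(225,61),(355,95),(0,1)),("+x",(357,100),(331,188),(1,0)),("-y",(210,161),(326,189),(0,1)),("-x",(221,66),(207,155),(1,0))]:
    print("plate top",nm,edge(a,b,n,z=.03,half=5))
print("slot",edge((318,40),(316,220),(1,0),half=8))
print("nose top",edge((298,246),(320,246),(0,1),z=.028,half=4),"blue sides",[W2F(x) for x in cast(im,[[294,262],[326,262]],.038)])
print("socket,bolt,brush", [W2F(x).round(3) for x in cast(im,[[238,308],[372,256]],.055)])
E
python3 - <<'E'
import cv2
c=cv2.imread('pics/w1.png'); cv2.imwrite('pics/w1c.png',cv2.resize(c[0:320,110:440],(660,640))[:600])
E
```

```text
left (array([-0.1515,  0.0172], dtype=float32), np.float32(-89.99), np.float64(8e-05))
right (array([0.149 , 0.0143], dtype=float32), np.float32(89.67), np.float64(0.00045))
fence foot (array([0.0279, 0.1549], dtype=float32), np.float32(0.15), np.float64(7e-05))
bottom (array([-0.0448, -0.178 ], dtype=float32), np.float32(0.06), np.float64(0.00045))
bottom2 (array([ 0.0924, -0.1777], dtype=float32), np.float32(0.01), np.float64(0.0))
stop foot (array([0.1219, 0.0951], dtype=float32), np.float32(-89.89), np.float64(0.0001))
stop btm (array([0.1375, 0.0557], dtype=float32), np.float32(0.67), np.float64(7e-05))
plate top +y (array([0.0198, 0.0927], dtype=float32), np.float32(-14.22), np.float64(0.0001))
plate top +x (array([0.0755, 0.025 ], dtype=float32), np.float32(75.85), np.float64(0.00012))
plate top -y (array([-0.0028, -0.0037], dtype=float32), np.float32(-14.29), np.float64(8e-05))
plate top -x (array([-0.0598,  0.0558], dtype=float32), np.float32(75.68), np.float64(0.00016))
slot (array([0.0503, 0.0438], dtype=float32), np.float32(-89.29), np.float64(0.00167))
nose top (array([ 0.0447, -0.0854], dtype=float32), np.float32(0.0), np.float64(0.0)) blue sides [array([ 0.02565551, -0.10141025,  0.038     ]), array([ 0.06203775, -0.10140745,  0.038     ])]
socket,bolt,brush [array([-0.038, -0.15 ,  0.055]), array([ 0.108, -0.086,  0.055])]
```

View pics/w1c.png

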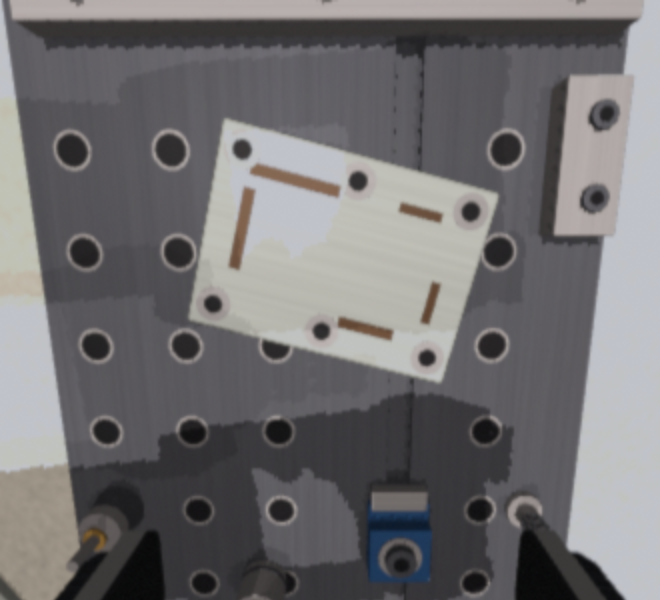

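```bash
sed -i 's/^FO=.*/FY0=-0.212; FO=np.array([.608,.0185,0.])+R.from_euler("z",FY0).apply([-.0013,.0023,0])/' h.py
python3 - <<'E'
from station import ctrl
from h import *
o=ctrl.get_obs(); print(where(o)); print(row(o,.0,-.055,.06,0),row(o,.0,-.055,.009,0))
E
```

```text
Traceback (most recent call last):
  File "h.py", line 23, in where
    a=np.arctan2(Rt[1,1],Rt[0,1])-FY
                                  ^^
NameError: name 'FY' is not defined. Did you mean: 'FY0'?
```

```bash
sed -i 's/^FY0=-0.212;/FY=FY0=-0.212;/' h.py
python3 - <<'E'
from station import ctrl
from h import *
o=ctrl.get_obs(); print(where(o)); print(row(o,.0,-.055,.06,0),row(o,.0,-.055,.009,0))
E
```

```text
(array([ 0.011 , -0.0219,  0.1697]), np.float64(0.03), array([ 0.13, -0.13, -0.49]), 2.15, 0.0854)
[-3.310e+00 -1.090e+00  1.098e+01 -1.000e-02  0.000e+00  1.000e-02] [-3.310e+00 -1.090e+00  1.608e+01 -1.000e-02  0.000e+00  1.000e-02]
```

Emit:
{"name": "apply_moves", "arguments": {"rows": [[-2, -0.7, 3.5, 0, 0, 0], [-3.3, -1.1, 7, 0, 0, 0], [-3.3, -1.1, 11, 0, 0, 0], [-3.3, -1.1, 13, 0, 0, 0], [-3.3, -1.1, 14.5, 0, 0, 0], [-3.3, -1.1, 15.5, 0, 0, 0], [-3.3, -1.1, 16.1, 0, 0, 0], [-3.3, -1.1, 16.1, 0, 0, 0], [-3.3, -1.1, 16.1, 0, 0, 0]]}}

```text
t: 3.05
tool_pos: [0.5965, -0.0327, 0.01]
tool_rot: [2.442, 1.974, 0.001]
contact_force: [0.0, -0.7, 0.1]
opening: 0.0854
```

Run:
```python
from station import ctrl
from h import *
print(where(ctrl.get_obs()))
im=ctrl.get_image("wrist"); cv2.imwrite("pics/w2.png",im["color"])
im=ctrl.get_image("side"); cv2.imwrite("pics/s2.png",cv2.resize(im["color"][130:250,220:400],None,fx=4,fy=4))
```

```text
(array([ 0.0009, -0.0547,  0.01  ]), np.float64(0.04), array([ 0.04, -0.68,  0.09]), 3.05, 0.0854)
```

View pics/w2.png

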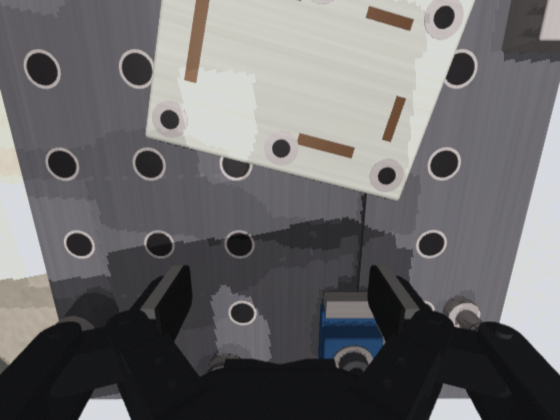

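View pics/s2.png

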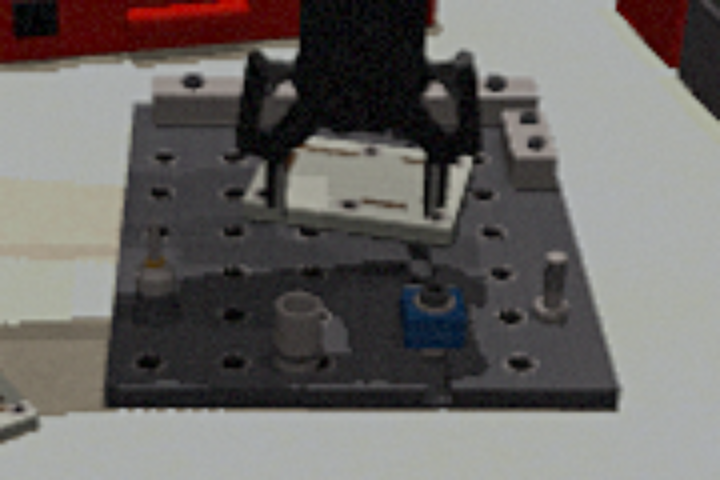

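Run:
```python
from station import ctrl
from h import *
im=ctrl.get_image("side")
for x in (-.05,.05):
  for z in (.015,.02,.025,.03,.04): print(x,z,((proj(im,F2W([x,-.055,z]))[0]-[220,130])*4).round(0))
```

```text
-0.05 0.015 [270. 272.]
-0.05 0.02 [270. 266.]
-0.05 0.025 [270. 259.]
-0.05 0.03 [270. 252.]
-0.05 0.04 [270. 239.]
0.05 0.015 [427. 273.]
0.05 0.02 [427. 267.]
0.05 0.025 [428. 260.]
0.05 0.03 [428. 253.]
0.05 0.04 [429. 240.]
```

Run:
```python
from station import ctrl
from h import *
im=ctrl.get_image("side"); c=im["color"][155:210,270:345]
c=np.clip(c.astype(float)*2.5,0,255).astype(np.uint8)
cv2.imwrite("pics/s3.png",cv2.resize(c,None,fx=10,fy=10,interpolation=cv2.INTER_CUBIC))
```

```text
(no output)
```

View pics/s3.png

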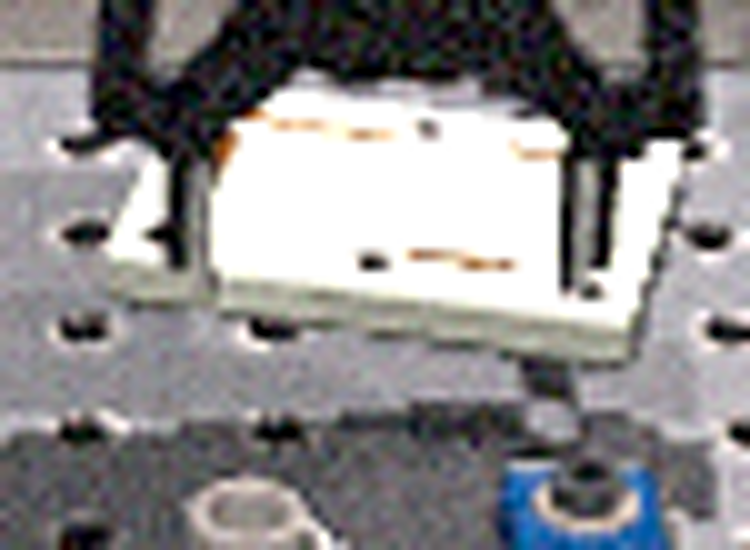

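Run:
```python
from station import ctrl
from h import *
s=ctrl.get_image("side"); w=ctrl.get_image("wrist")
print("plate corner",(proj(s,F2W([.065,-.0255,.03]))-[270,155])*10)
print("bolt top, stop",(proj(s,F2W([.109,-.088,.058]))-[270,155])*10)
o=ctrl.get_obs(); print(where(o),o["q"])
Rt=R.from_rotvec(o["tool_rot"])
for z in (-.013,-.03,-.05):
  for x in (-.011,.011):
    for y in (-.0427,.0427): P=o["tool_pos"]+Rt.apply([x,y,z]); print(z,x,y,proj(w,P).round(0),((proj(s,P)-[270,155])*10).round(0))
```

```text
plate corner [[618.87497067 323.23194755]]
bolt top, stop [[831.62292268 358.09046976]]
(array([ 0.0003, -0.055 ,  0.0093]), np.float64(0.02), array([-0.29, -0.49, -0.94]), 3.35, 0.0854) [-1.79415440e-01  1.69044455e-01  1.81414134e+00 -3.68704389e-04
  1.15813699e+00  3.23312440e-02]
-0.013 -0.011 -0.0427 [[211. 265.]] [[206. 430.]]
-0.013 -0.011 0.0427 [[350. 265.]] [[545. 432.]]
-0.013 0.011 -0.0427 [[208. 231.]] [[204. 384.]]
-0.013 0.011 0.0427 [[353. 231.]] [[538. 386.]]
-0.03 -0.011 -0.0427 [[204. 279.]] [[207. 373.]]
-0.03 -0.011 0.0427 [[357. 279.]] [[549. 374.]]
-0.03 0.011 -0.0427 [[201. 243.]] [[205. 327.]]
-0.03 0.011 0.0427 [[360. 243.]] [[542. 329.]]
-0.05 -0.011 -0.0427 [[195. 299.]] [[208. 304.]]
-0.05 -0.011 0.0427 [[367. 299.]] [[554. 305.]]
-0.05 0.011 -0.0427 [[191. 259.]] [[207. 259.]]
-0.05 0.011 0.0427 [[371. 259.]] [[546. 261.]]
```

Emit:
{"name": "apply_moves", "arguments": {"rows": [[0, 0, -2, 0, 0, 0], [0, 0, -4, 0, 0, 0], [0, 0, -4, 0, 0, 0], [0, 0, -4, 0, 0, 0], [0, 0, -4, 0, 0, 0], [0, 0, -4, 0, 0, 0], [0, 0, -4, 0, 0, 0], [0, 0, -4, 0, 0, 0]], "grip": 1, "squeeze": 20}}

```text
t: 4.15
tool_pos: [0.5955, -0.0327, 0.0486]
tool_rot: [-2.443, -1.974, 0.001]
contact_force: [-0.1, -0.4, -0.2]
opening: -0.0003
```

Run:
```python
from station import ctrl
from h import *
o=ctrl.get_obs();print(where(o))
w=ctrl.get_image("wrist"); cv2.imwrite("pics/w4.png",w["color"])
im=ctrl.get_image("side"); c=im["color"][145:200,270:345]
c=np.clip(c.astype(float)*2.5,0,255).astype(np.uint8)
cv2.imwrite("pics/s4.png",cv2.resize(c,None,fx=10,fy=10,interpolation=cv2.INTER_CUBIC))
Rt=R.from_rotvec(o["tool_rot"])
for z in (0,-.02,-.04):
    for y in (-.011,.011):
        P=o["tool_pos"]+Rt.apply([y,0,z]); print(z,proj(w,P).round(),((proj(im,P)-[270,145])*10).round(0))
```

```text
(array([-0.0001, -0.055 ,  0.0486]), np.float64(0.02), array([-0.11, -0.42, -0.19]), 4.15, -0.0003)
0 [[281. 256.]] [[378. 442.]]
0 [[281. 224.]] [[373. 396.]]
-0.02 [[281. 271.]] [[381. 372.]]
-0.02 [[281. 236.]] [[376. 328.]]
-0.04 [[281. 289.]] [[384. 301.]]
-0.04 [[281. 250.]] [[380. 257.]]
```

View pics/w4.png

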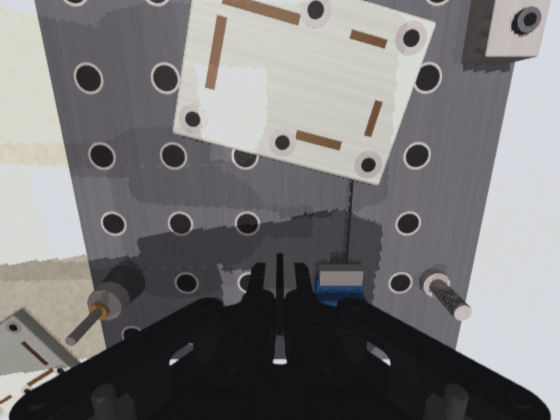

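View pics/s4.png

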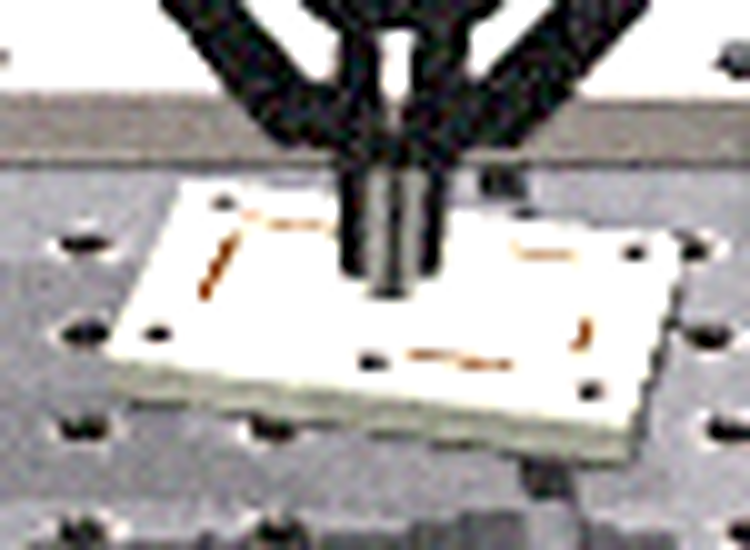

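Emit:
{"name": "apply_moves", "arguments": {"rows": [[0, 0, 1, 0, 0, 0], [0, 0, 2, 0, 0, 0], [0, 0, 2.4, 0, 0, 0], [0, 0, 2.4, 0, 0, 0]]}}

```text
t: 4.65
tool_pos: [0.5945, -0.0325, 0.0232]
tool_rot: [-2.442, -1.973, 0.004]
contact_force: [0.3, -0.7, 0.4]
opening: 0.0002
```

Run:
```python
from station import ctrl
from h import *
o=ctrl.get_obs();print(where(o))
w=ctrl.get_image("wrist"); cv2.imwrite("pics/w5.png",w["color"])
im=ctrl.get_image("side"); c=im["color"][145:200,270:345]
c=np.clip(c.astype(float)*2.5,0,255).astype(np.uint8)
cv2.imwrite("pics/s5.png",cv2.resize(c,None,fx=10,fy=10,interpolation=cv2.INTER_CUBIC))
```

```text
(array([-0.0011, -0.055 ,  0.0232]), np.float64(0.02), array([ 0.26, -0.71,  0.42]), 4.65, 0.0002)
```

View pics/s5.png

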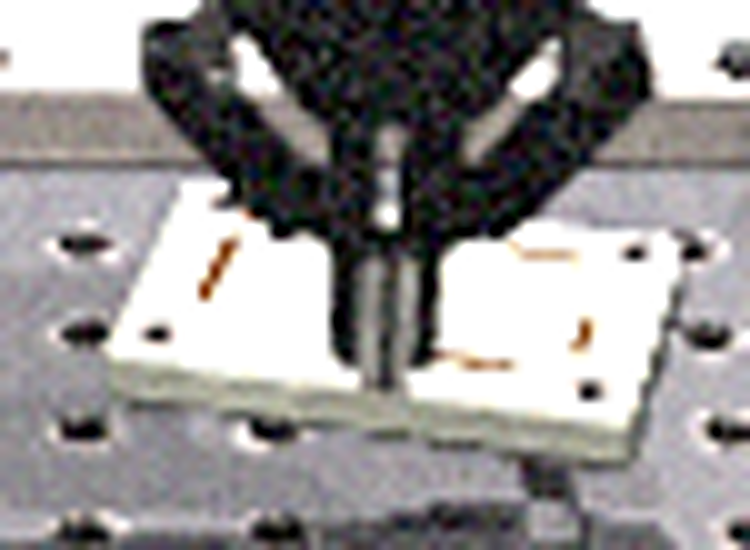

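Emit:
{"name": "apply_moves", "arguments": {"rows": [[0, 0, 0.3, 0, 0, 0], [0, 0, 0.6, 0, 0, 0], [0, 0, 0.6, 0, 0, 0]]}}

```text
t: 5.05
tool_pos: [0.5953, -0.0327, 0.0182]
tool_rot: [-2.443, -1.974, 0.002]
contact_force: [-0.3, 0.3, 0.3]
opening: -0.0
```

Emit:
{"name": "apply_moves", "arguments": {"rows": [[0, 0, 0.15, 0, 0, 0], [0, 0, 0.3, 0, 0, 0], [0, 0, 0.3, 0, 0, 0]]}}

```text
t: 5.35
tool_pos: [0.5951, -0.0326, 0.015]
tool_rot: [-2.443, -1.974, 0.002]
contact_force: [-0.5, -0.5, 0.3]
opening: 0.0001
```

Run:
```python
from station import ctrl
from h import *
o=ctrl.get_obs();print(where(o))
```

```text
(array([-0.0005, -0.055 ,  0.015 ]), np.float64(0.02), array([-0.52, -0.49,  0.28]), 5.35, 0.0001)
```

Emit:
{"name": "apply_moves", "arguments": {"rows": [[0, 0, 0.15, 0, 0, 0], [0, 0, 0.3, 0, 0, 0], [0, 0, 0.3, 0, 0, 0]]}}

```text
t: 5.65
tool_pos: [0.5949, -0.0326, 0.0116]
tool_rot: [-2.442, -1.973, 0.003]
contact_force: [-0.1, 0.7, 0.7]
opening: -0.0001
```

Emit:
{"name": "apply_moves", "arguments": {"rows": [[0, 0, 0.15, 0, 0, 0], [0, 0, 0.3, 0, 0, 0], [0, 0, 0.3, 0, 0, 0]]}}

```text
t: 5.95
tool_pos: [0.5946, -0.0325, 0.0082]
tool_rot: [-2.442, -1.973, 0.003]
contact_force: [0.1, 0.2, -0.1]
opening: 0.0003
```

Emit:
{"name": "apply_moves", "arguments": {"rows": [[0, 0, 0.4, 0, 0, 0], [0, 0, 0.8, 0, 0, 0], [0, 0, 1.2, 0, 0, 0], [0, 0, 1.6, 0, 0, 0], [0, 0, 1.6, 0, 0, 0]]}}

```text
t: 6.45
tool_pos: [0.5938, -0.0324, -0.0087]
tool_rot: [-2.441, -1.972, 0.005]
contact_force: [0.4, 0.4, -0.7]
opening: -0.0001
```

Run:
```python
from station import ctrl
from h import *
o=ctrl.get_obs();print(where(o))
w=ctrl.get_image("wrist"); cv2.imwrite("pics/w6.png",w["color"])
im=ctrl.get_image("side"); c=im["color"][155:210,270:345]
c=np.clip(c.astype(float)*2.5,0,255).astype(np.uint8)
cv2.imwrite("pics/s6.png",cv2.resize(c,None,fx=10,fy=10,interpolation=cv2.INTER_CUBIC))
```

```text
(array([-0.0018, -0.0551, -0.0087]), np.float64(0.02), array([ 0.37,  0.37, -0.75]), 6.45, -0.0001)
```

View pics/s6.png

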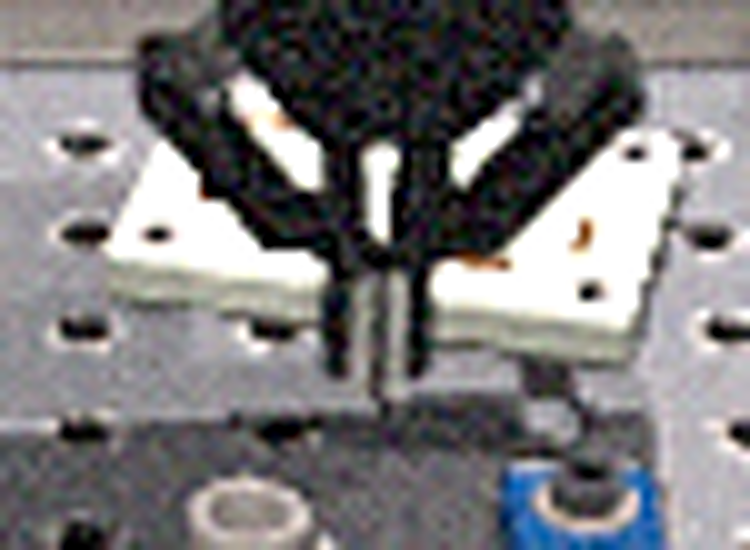

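View pics/w6.png

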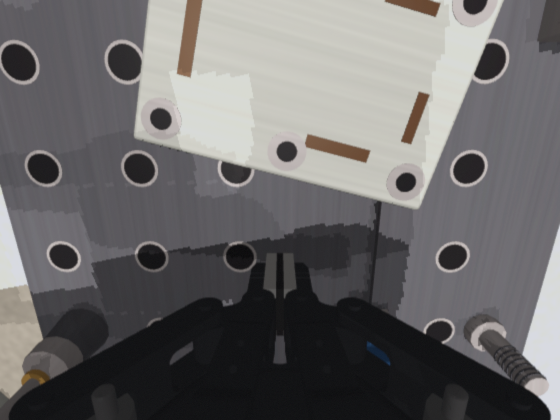

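Emit:
{"name": "apply_moves", "arguments": {"rows": [[0, 0, 0.3, 0, 0, 0], [0, 0, 0.6, 0, 0, 0], [0, 0, 0.6, 0, 0, 0]]}}

```text
t: 6.85
tool_pos: [0.5939, -0.0324, -0.0146]
tool_rot: [-2.441, -1.973, 0.005]
contact_force: [0.4, -0.0, -0.4]
opening: -0.0001
```

Emit:
{"name": "apply_moves", "arguments": {"rows": [[0, 0, 0.15, 0, 0, 0], [0, 0, 0.3, 0, 0, 0], [0, 0, 0.3, 0, 0, 0]]}}

```text
t: 7.15
tool_pos: [0.5937, -0.0324, -0.0179]
tool_rot: [-2.441, -1.972, 0.005]
contact_force: [-0.2, 0.2, 0.7]
opening: -0.0
```

Emit:
{"name": "apply_moves", "arguments": {"rows": [[0, 0, 0.15, 0, 0, 0], [0, 0, 0.3, 0, 0, 0], [0, 0, 0.3, 0, 0, 0]]}}

```text
t: 7.45
tool_pos: [0.5934, -0.0324, -0.0212]
tool_rot: [-2.441, -1.972, 0.006]
contact_force: [-0.5, 0.5, -0.0]
opening: 0.0
```

Run:
```python
from station import ctrl
from h import *
o=ctrl.get_obs();print(where(o))
im=ctrl.get_image("side"); c=im["color"][155:210,270:345]
c=np.clip(c.astype(float)*2.5,0,255).astype(np.uint8)
cv2.imwrite("pics/s7.png",cv2.resize(c,None,fx=10,fy=10,interpolation=cv2.INTER_CUBIC))
for y in (-.044,-.055,-.066): print(((proj(im,F2W([0,y,.015]))-[270,155])*10).round())
```

```text
(array([-0.0022, -0.0551, -0.0212]), np.float64(0.02), array([-0.55,  0.47, -0.01]), 7.45, 0.0)
[[369. 409.]]
[[371. 432.]]
[[373. 455.]]
```

View pics/s7.png

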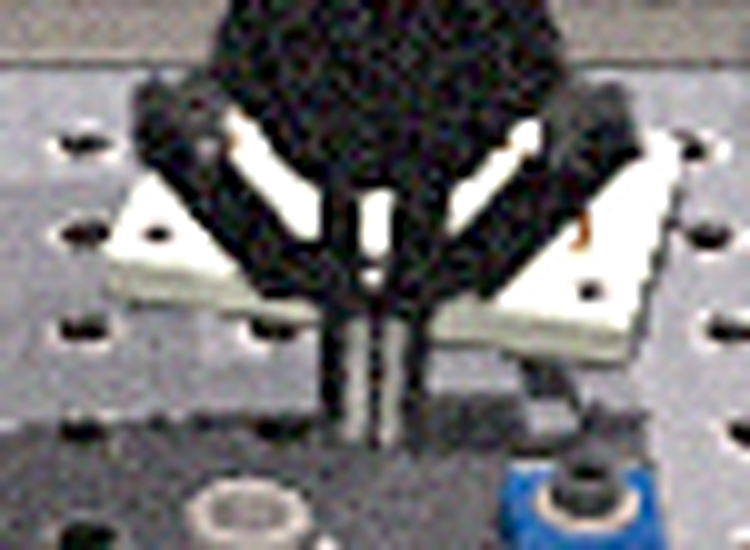

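Emit:
{"name": "apply_moves", "arguments": {"rows": [[0, 0.3, 0, 0, 0, 0], [0, 0.3, 0, 0, 0, 0], [0, 0.3, 0, 0, 0, 0], [0, 0.3, 0, 0, 0, 0], [0, 0.3, 0, 0, 0, 0], [0, 0.3, 0.3, 0, 0, 0], [0, 0.3, 0.6, 0, 0, 0], [0, 0.3, 0.9, 0, 0, 0], [0, 0.3, 0.9, 0, 0, 0]], "grip": 0}}

```text
t: 8.4
tool_pos: [0.5957, -0.0329, -0.0309]
tool_rot: [-2.44, -1.971, 0.007]
contact_force: [0.3, -0.1, -1.0]
opening: 0.0852
```

Run:
```python
from station import ctrl
from h import *
o=ctrl.get_obs();print(where(o))
im=ctrl.get_image("side"); c=im["color"][155:210,270:345]
c=np.clip(c.astype(float)*2.5,0,255).astype(np.uint8)
cv2.imwrite("pics/s8.png",cv2.resize(c,None,fx=10,fy=10,interpolation=cv2.INTER_CUBIC))
w=ctrl.get_image("wrist"); cv2.imwrite("pics/w8.png",w["color"])
print(row(o,.002,.0,-.03,0))
```

```text
(array([ 0.0001, -0.0551, -0.0309]), np.float64(0.02), array([ 0.32, -0.11, -0.99]), 8.4, 0.0852)
[ 5.51  0.19 -0.1  -0.08  0.01  0.  ]
```

View pics/s8.png

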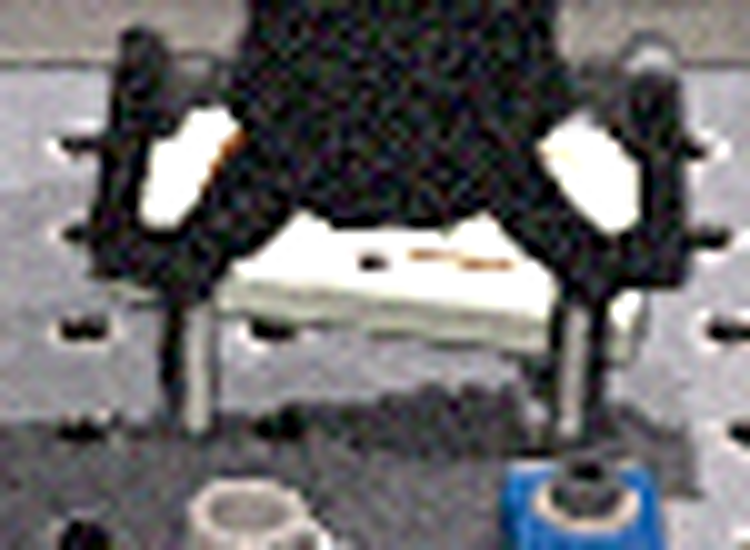

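View pics/w8.png

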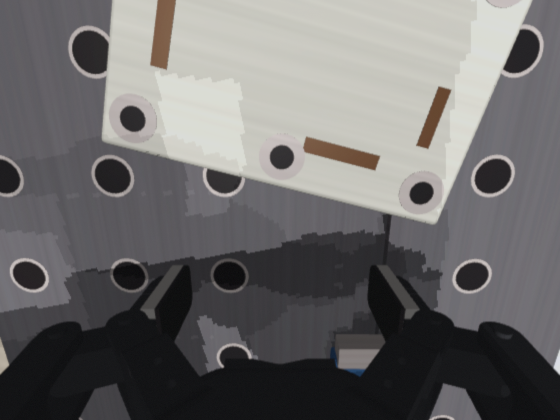

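Emit:
{"name": "apply_moves", "arguments": {"rows": [[0.7, 0.1, 0, -0.08, 0, 0], [1.4, 0.2, 0, -0.08, 0, 0], [1.9, 0.2, 0, -0.08, 0, 0], [2.4, 0.2, 0, -0.08, 0, 0], [2.9, 0.2, 0, -0.08, 0, 0], [3.4, 0.2, 0, -0.08, 0, 0], [3.9, 0.2, 0, -0.08, 0, 0], [4.4, 0.2, 0, -0.08, 0, 0], [4.9, 0.2, 0, -0.08, 0, 0], [5.5, 0.2, 0, -0.08, 0, 0]]}}

```text
t: 9.5
tool_pos: [0.61, 0.0207, -0.0303]
tool_rot: [2.443, 1.973, 0.001]
contact_force: [-0.3, -2.6, 1.3]
opening: 0.0852
```

Run:
```python
from station import ctrl
from h import *
o=ctrl.get_obs();print(where(o))
w=ctrl.get_image("wrist"); cv2.imwrite("pics/w9.png",w["color"])
t=ctrl.get_image("top"); cv2.imwrite("pics/t9.png",cv2.resize(t["color"][90:260,150:340],None,fx=3.5,fy=3.5))
print(row(o,.002,.03,-.031,0))
```

```text
(array([ 0.0028,  0.0002, -0.0303]), np.float64(0.01), array([-0.27, -2.61,  1.32]), 9.5, 0.0852)
[ 2.98 -0.08  0.07  0.02  0.01  0.  ]
```

View pics/w9.png

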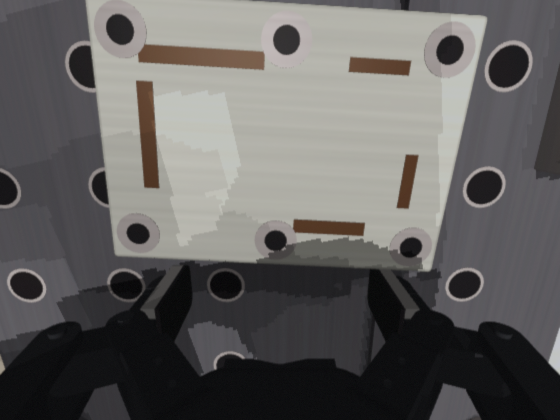

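View pics/t9.png

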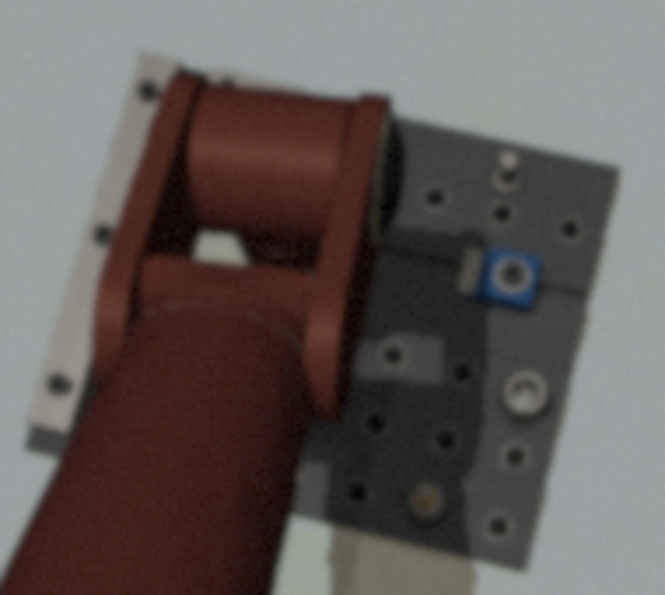

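Emit:
{"name": "apply_moves", "arguments": {"rows": [[0.5, -0.1, 0.1, 0, 0, 0], [1.0, -0.1, 0.1, 0, 0, 0], [1.5, -0.1, 0.1, 0, 0, 0], [2.0, -0.1, 0.1, 0, 0, 0], [2.3, -0.1, 0.1, 0, 0, 0], [2.6, -0.1, 0.1, 0, 0, 0], [2.8, -0.1, 0.1, 0, 0, 0], [3.0, -0.1, 0.1, 0, 0, 0]]}}

```text
t: 10.4
tool_pos: [0.6149, 0.0512, -0.0316]
tool_rot: [2.443, 1.975, 0.001]
contact_force: [-1.0, -2.7, 0.2]
opening: 0.0854
```

Run:
```python
from station import ctrl
from h import *
o=ctrl.get_obs();print(where(o), R.from_euler('z',-FY).apply(o["contact_force"]))
w=ctrl.get_image("wrist"); cv2.imwrite("pics/w10.png",w["color"])
s=ctrl.get_image("side"); cv2.imwrite("pics/s10.png",cv2.resize(s["color"][130:250,230:390],None,fx=4.5,fy=4.5,interpolation=cv2.INTER_CUBIC))
```

```text
(array([ 0.0011,  0.0311, -0.0316]), np.float64(0.07), array([-0.99, -2.68,  0.19]), 10.4, 0.0854) [-0.40280773 -2.83301581  0.19229108]
```

View pics/w10.png

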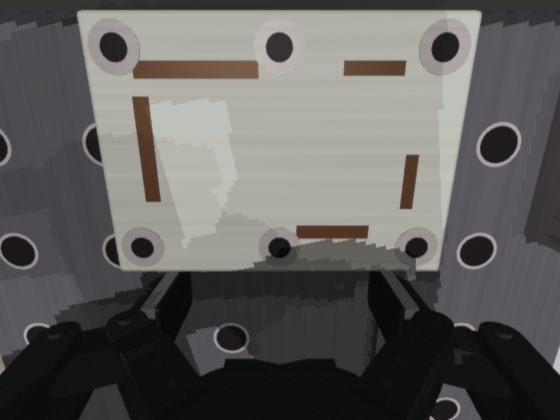

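View pics/s10.png

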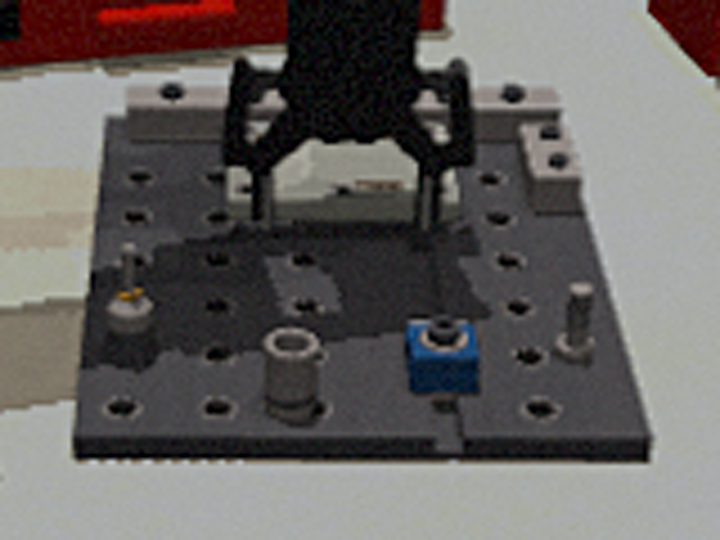

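Emit:
{"name": "apply_moves", "arguments": {"rows": [[0.1, 0, 0, 0, 0, 0], [0.2, 0, 0, 0, 0, 0], [0.3, 0, 0, 0, 0, 0]]}}

```text
t: 10.8
tool_pos: [0.6156, 0.0544, -0.0315]
tool_rot: [2.443, 1.975, 0.002]
contact_force: [0.3, -2.3, 0.1]
opening: 0.0855
```

Emit:
{"name": "apply_moves", "arguments": {"rows": [[0.1, 0, 0, 0, 0, 0], [0.2, 0, 0, 0, 0, 0]]}}

```text
t: 11.0
tool_pos: [0.6156, 0.0545, -0.0315]
tool_rot: [2.441, 1.975, -0.004]
contact_force: [-3.7, -10.2, 2.7]
opening: 0.0859
```

Run:
```python
from station import ctrl
from h import *
o=ctrl.get_obs();print(where(o),o["q"].round(2))
w=ctrl.get_image("wrist"); cv2.imwrite("pics/w11.png",w["color"])
g=cv2.GaussianBlur(cv2.cvtColor(w["color"],cv2.COLOR_BGR2GRAY),(3,3),0)
for r in (100,150,200,250):
    d=np.diff(g[r,:].astype(int)); 
    l=60+np.argmax(d[60:140]); rr=400+np.argmin(d[400:520]); print(r,[W2F(x).round(4)[:2] for x in cast(w,[[l+.5,r],[rr+.5,r]],.03)])
print(row(o,.0,.024,-.03,0),row(o,-.13,.095,.06,-90))
```

```text
(array([ 0.0012,  0.0345, -0.0315]), np.float64(0.09), array([ -3.68, -10.21,   2.68]), 11.0, 0.0859) [-0.03  0.27  1.77 -0.    1.1   0.18]
100 [array([-0.0693,  0.1158]), array([0.0692, 0.1161])]
150 [array([-0.0692,  0.0977]), array([0.0776, 0.098 ])]
200 [array([-0.0691,  0.0777]), array([0.0495, 0.0779])]
250 [array([-0.0693,  0.0556]), array([0.0787, 0.0558])]
[-1.05 -0.12 -0.15  0.    0.04  0.02] [  6.05 -13.11  -9.17   0.03   0.03  18.02]
```

View pics/w11.png

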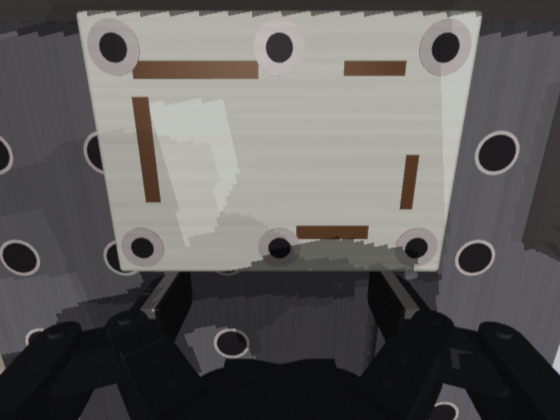

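Emit:
{"name": "apply_moves", "arguments": {"rows": [[-0.8, 0, 0, 0, 0, 0], [-1.5, 0, -0.5, 0, 0, 0], [-1.5, 0, -4, 0, 0, 0], [-1.5, 0, -8, 0, 0, 1], [-0.7, -2, -9.2, 0, 0, 2.6], [0.2, -4, -9.2, 0, 0, 4.3], [1.1, -5.5, -9.2, 0, 0, 6], [2, -7, -9.2, 0, 0, 7.6], [3, -8.5, -9.2, 0, 0, 9.3], [4, -10, -9.2, 0, 0, 11], [5, -11, -9.2, 0, 0, 12.6], [6, -12, -9.2, 0, 0, 14.3], [6.1, -13.1, -9.2, 0, 0, 16], [6.1, -13.1, -9.2, 0, 0, 17.6], [6.1, -13.1, -9.2, 0, 0, 18], [6.1, -13.1, -9.2, 0, 0, 18], [6.1, -13.1, -9.2, 0, 0, 18]], "grip": 0.5}}

```text
t: 12.75
tool_pos: [0.5003, 0.1418, 0.0604]
tool_rot: [3.122, -0.329, 0.0]
contact_force: [-1.3, -0.0, 0.3]
opening: 0.0425
```

Run:
```python
from station import ctrl
from h import *
o=ctrl.get_obs();print(where(o),o["q"].round(2))
w=ctrl.get_image("wrist"); cv2.imwrite("pics/w12.png",w["color"])
print(row(o,-.115,.095,-.015,-90),row(o,-.115,.095,-.024,-90))
```

```text
(array([-0.1299,  0.0956,  0.0604]), np.float64(-89.87), array([-1.33, -0.04,  0.25]), 12.75, 0.0425) [ 0.13 -0.08  1.97 -0.    1.25  1.92]
[ 1.49  0.04  7.54  0.03 -0.    0.03] [ 1.49  0.04  8.44  0.03 -0.    0.03]
```

View pics/w12.png

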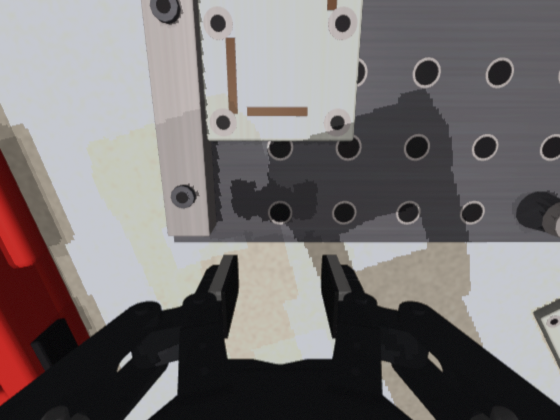

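Emit:
{"name": "apply_moves", "arguments": {"rows": [[1, 0.2, 2, 0, 0, 0], [2, 0.3, 4, 0, 0, 0], [2.4, 0.3, 6, 0, 0, 0], [2.4, 0.3, 7.5, 0, 0, 0], [2.4, 0.3, 8.1, 0, 0, 0], [2.4, 0.3, 8.4, 0, 0, 0], [2.4, 0.3, 8.4, 0, 0, 0]]}}

```text
t: 13.5
tool_pos: [0.5234, 0.1337, -0.0232]
tool_rot: [3.122, -0.328, 0.001]
contact_force: [-0.3, -0.1, 0.0]
opening: 0.0428
```

Run:
```python
from station import ctrl
from h import *
o=ctrl.get_obs();print(where(o))
s=ctrl.get_image("side"); c=np.clip(s["color"][135:215,230:340].astype(float)*2.2,0,255).astype(np.uint8)
cv2.imwrite("pics/s13.png",cv2.resize(c,None,fx=7,fy=7,interpolation=cv2.INTER_CUBIC))
for y in (.1,.06): print([((proj(s,F2W([-.105,y,z]))[0]-[230,135])*7).round() for z in (.015,.02,.03)])
print(row(o,.033,.092,-.024,-90))
```

```text
(array([-0.1057,  0.0925, -0.0232]), np.float64(-89.87), array([-0.28, -0.09,  0.01]), 13.5, 0.0428)
[array([260., 235.]), array([260., 224.]), array([260., 202.])]
[array([258., 284.]), array([258., 273.]), array([258., 251.])]
[ 1.387e+01  9.000e-02  9.000e-02  3.000e-02 -1.000e-02  3.000e-02]
```

View pics/s13.png

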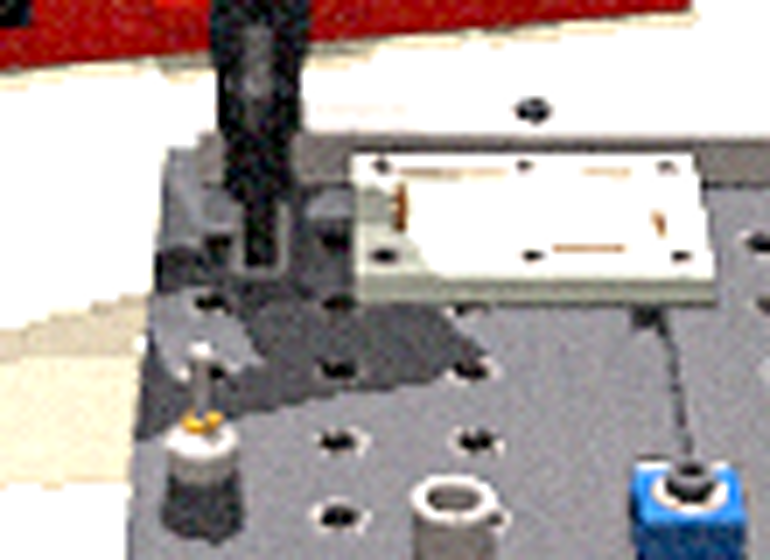

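Emit:
{"name": "apply_moves", "arguments": {"rows": [[0.8, 0, 0, 0, 0, 0], [1.6, 0, 0, 0, 0, 0], [2.1, 0, 0, 0, 0, 0], [2.6, 0, 0, 0, 0, 0], [3.1, 0, 0, 0, 0, 0], [3.6, 0, 0, 0, 0, 0], [4.1, 0, 0, 0, 0, 0], [4.6, 0, 0, 0, 0, 0], [5.1, 0, 0, 0, 0, 0], [5.6, 0, 0, 0, 0, 0], [6.0, 0, 0, 0, 0, 0], [6.3, 0, 0, 0, 0, 0], [6.5, 0, 0, 0, 0, 0]]}}

```text
t: 14.85
tool_pos: [0.5875, 0.1202, -0.0229]
tool_rot: [3.122, -0.329, 0.002]
contact_force: [-2.0, 1.0, -1.1]
opening: 0.0426
```

Run:
```python
from station import ctrl
from h import *
o=ctrl.get_obs();print(where(o), R.from_euler('z',-FY).apply(o["contact_force"]).round(1))
w=ctrl.get_image("wrist"); cv2.imwrite("pics/w14.png",w["color"])
```

```text
(array([-0.0401,  0.0928, -0.0229]), np.float64(-89.87), array([-2.03,  0.96, -1.07]), 14.85, 0.0426) [-2.2  0.5 -1.1]
```

View pics/w14.png

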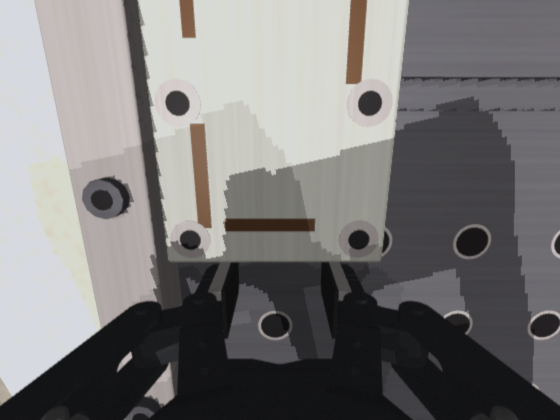

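Sliding at about 2 N along the fence; ~4 mm to go to the stop.

Emit:
{"name": "apply_moves", "arguments": {"rows": [[0.15, 0, 0, 0, 0, 0], [0.25, 0, 0, 0, 0, 0], [0.35, 0, 0, 0, 0, 0]]}}

```text
t: 15.2
tool_pos: [0.5912, 0.1194, -0.0227]
tool_rot: [3.122, -0.329, 0.003]
contact_force: [-2.7, 0.8, -0.2]
opening: 0.0429
```

Emit:
{"name": "apply_moves", "arguments": {"rows": [[0.1, 0, 0, 0, 0, 0], [0.2, 0, 0, 0, 0, 0]]}}

```text
t: 15.4
tool_pos: [0.5919, 0.1192, -0.0227]
tool_rot: [3.122, -0.329, -0.002]
contact_force: [-8.4, 0.4, 4.0]
opening: 0.0428
```

Run:
```python
from station import ctrl
from h import *
o=ctrl.get_obs();print(where(o))
print(row(o,.045,-.03,.15,0),row(o,.045,-.175,.06,0))
```

```text
(array([-0.0356,  0.0928, -0.0227]), np.float64(-89.87), array([-8.43,  0.37,  4.04]), 15.4, 0.0428)
[ 8.010e+00  1.234e+01 -1.725e+01  1.000e-02  3.000e-02 -1.797e+01] [ 7.990e+00  2.682e+01 -8.210e+00  1.000e-02  3.000e-02 -1.797e+01]
```

Emit:
{"name": "apply_moves", "arguments": {"rows": [[-0.8, 0, 0, 0, 0, 0], [-1.8, 0, -0.5, 0, 0, 0], [-1.8, 0, -4.5, 0, 0, 0], [-1.8, 0, -9, 0, 0, -1], [0, 1.5, -11, 0, 0, -2.7], [1.5, 3, -13, 0, 0, -4.3], [3, 4.5, -15, 0, 0, -6], [4.5, 6, -17, 0, 0, -7.7], [6, 7.5, -17.2, 0, 0, -9.3], [7, 9, -17.2, 0, 0, -11], [8, 10.5, -17.2, 0, 0, -12.7], [8, 12, -17.2, 0, 0, -14.3], [8, 12.3, -17.2, 0, 0, -16], [8, 12.3, -17.2, 0, 0, -17.7], [8, 12.3, -17.2, 0, 0, -18], [8, 12.3, -17.2, 0, 0, -18]], "grip": 1}}

```text
t: 17.0
tool_pos: [0.6448, -0.0172, 0.15]
tool_rot: [2.443, 1.973, -0.003]
contact_force: [-0.1, 0.3, -0.7]
opening: 0.0
```

Run:
```python
from station import ctrl
from h import *
o=ctrl.get_obs();print(where(o))
w=ctrl.get_image("wrist"); cv2.imwrite("pics/w15.png",w["color"]); np.save("w15.npy",w,allow_pickle=True)
print(row(o,.045,-.175,.06,0),row(o,.045,-.175,-.02,0))
```

```text
(array([ 0.0448, -0.0294,  0.15  ]), np.float64(0.01), array([-0.12,  0.31, -0.67]), 17.0, 0.0)
[-14.53   0.02   9.03  -0.     0.03   0.  ] [-14.51   0.02  17.03  -0.     0.03   0.  ]
```

View pics/w15.png

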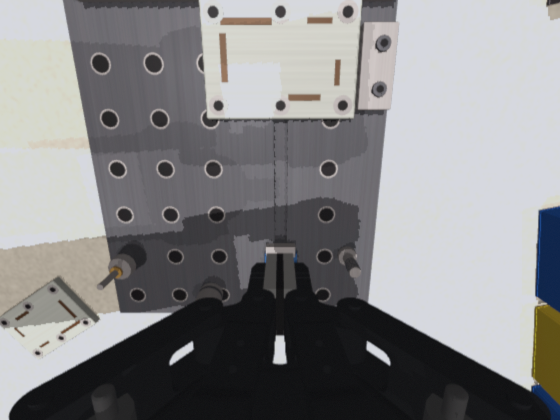

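Emit:
{"name": "apply_moves", "arguments": {"rows": [[-5, 0, 2, 0, 0, 0], [-10, 0, 5, 0, 0, 0], [-14.3, 0, 9, 0, 0, 0], [-14.3, 0, 12, 0, 0, 0], [-14.3, 0, 14.5, 0, 0, 0], [-14.3, 0, 16, 0, 0, 0], [-14.3, 0, 16.8, 0, 0, 0], [-14.3, 0, 16.8, 0, 0, 0], [-14.3, 0, 16.8, 0, 0, 0]]}}

```text
t: 17.95
tool_pos: [0.6162, -0.1573, -0.016]
tool_rot: [2.44, 1.972, -0.001]
contact_force: [0.5, 0.7, 1.3]
opening: 0.0001
```

Run:
```python
from station import ctrl
from h import *
o=ctrl.get_obs();print(where(o))
s=ctrl.get_image("side"); c=np.clip(s["color"][150:240,270:380].astype(float)*2.2,0,255).astype(np.uint8)
cv2.imwrite("pics/s16.png",cv2.resize(c,None,fx=6,fy=6,interpolation=cv2.INTER_CUBIC))
print([((proj(s,F2W([.045,-.183,z]))[0]-[270,150])*6).round() for z in (.015,.02,.03)])
print(row(o,.045,-.025,-.018,0))
```

```text
(array([ 0.0463, -0.1724, -0.016 ]), np.float64(0.04), array([0.52, 0.66, 1.27]), 17.95, 0.0001)
[array([356., 468.]), array([356., 457.]), array([358., 436.])]
[ 1.475e+01 -1.200e-01  1.500e-01  3.000e-02  3.000e-02  1.000e-02]
```

View pics/s16.png

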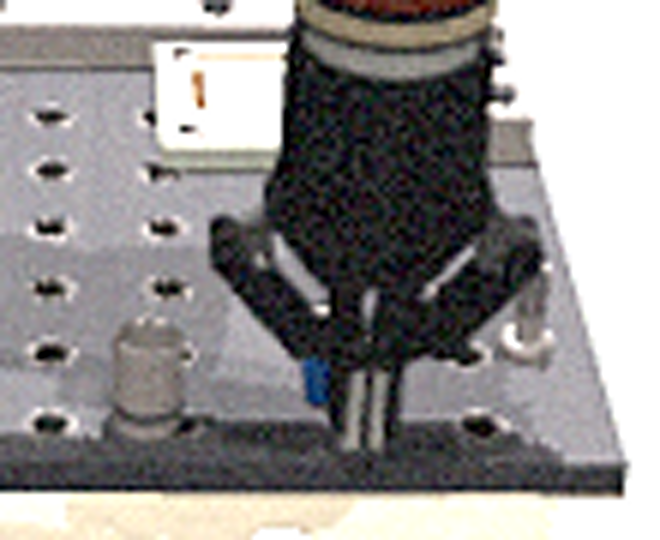

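Emit:
{"name": "apply_moves", "arguments": {"rows": [[0.8, -0.1, 0.1, 0, 0, 0], [1.4, -0.1, 0.1, 0, 0, 0], [2, -0.1, 0.1, 0, 0, 0], [2.7, -0.1, 0.1, 0, 0, 0], [3.4, -0.1, 0.1, 0, 0, 0], [4.1, -0.1, 0.1, 0, 0, 0], [4.8, -0.1, 0.1, 0, 0, 0], [5.5, -0.1, 0.1, 0, 0, 0], [6.2, -0.1, 0.1, 0, 0, 0], [6.9, -0.1, 0.1, 0, 0, 0], [7.6, -0.1, 0.1, 0, 0, 0]]}}

```text
t: 19.1
tool_pos: [0.6316, -0.0824, -0.0169]
tool_rot: [2.44, 1.972, -0.001]
contact_force: [0.4, -2.6, 2.5]
opening: -0.0002
```

Run:
```python
from station import ctrl
from h import *
o=ctrl.get_obs();print(where(o))
s=ctrl.get_image("side"); c=np.clip(s["color"][130:240,250:380].astype(float)*2.2,0,255).astype(np.uint8)
cv2.imwrite("pics/s17.png",cv2.resize(c,None,fx=5,fy=5,interpolation=cv2.INTER_CUBIC))
w=ctrl.get_image("wrist"); cv2.imwrite("pics/w17.png",w["color"])
print(row(o,.045,-.025,-.018,0))
```

```text
(array([ 0.0456, -0.096 , -0.0169]), np.float64(0.04), array([ 0.43, -2.59,  2.52]), 19.1, -0.0002)
[ 7.1  -0.05  0.09  0.04  0.04  0.01]
```

View pics/s17.png

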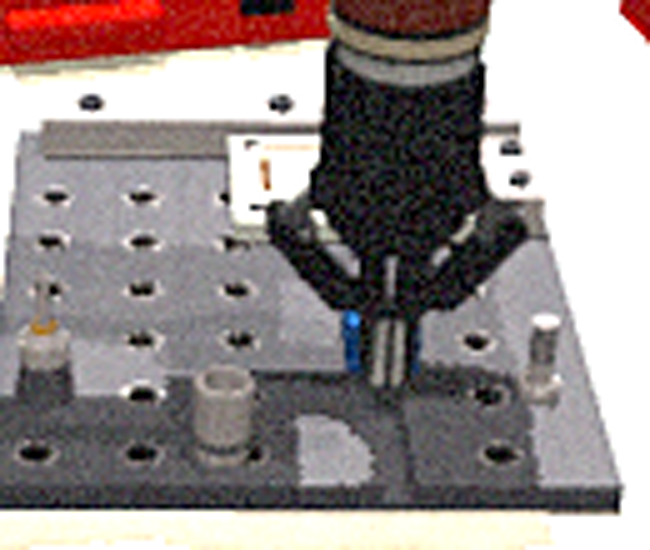

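View pics/w17.png

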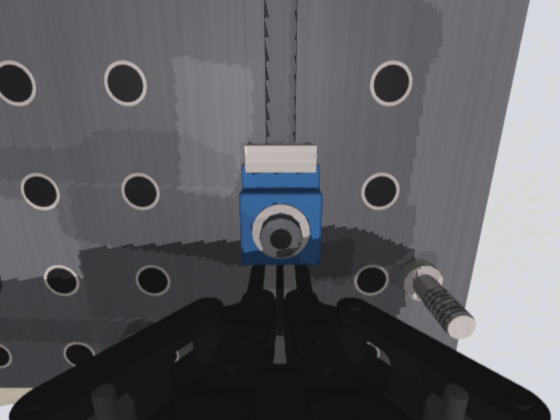

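Clamp slides with the fingers, at 2.6 N. I'll continue to just short of the plate.

Emit:
{"name": "apply_moves", "arguments": {"rows": [[0.7, -0.1, 0.1, 0, 0, 0], [1.4, -0.1, 0.1, 0, 0, 0], [2.1, -0.1, 0.1, 0, 0, 0], [2.8, -0.1, 0.1, 0, 0, 0], [3.5, -0.1, 0.1, 0, 0, 0], [4.2, -0.1, 0.1, 0, 0, 0], [4.9, -0.1, 0.1, 0, 0, 0], [5.6, -0.1, 0.1, 0, 0, 0], [6.2, -0.1, 0.1, 0, 0, 0], [6.7, -0.1, 0.1, 0, 0, 0], [7.1, -0.1, 0.1, 0, 0, 0]]}}

```text
t: 20.3
tool_pos: [0.6449, -0.0113, -0.0186]
tool_rot: [2.44, 1.974, -0.001]
contact_force: [-0.4, -1.9, -1.4]
opening: 0.0007
```

Run:
```python
from station import ctrl
from h import *
o=ctrl.get_obs();print(where(o))
w=ctrl.get_image("wrist"); cv2.imwrite("pics/w18.png",w["color"])
```

```text
(array([ 0.0436, -0.0236, -0.0186]), np.float64(0.1), array([-0.45, -1.91, -1.35]), 20.3, 0.0007)
```

View pics/w18.png

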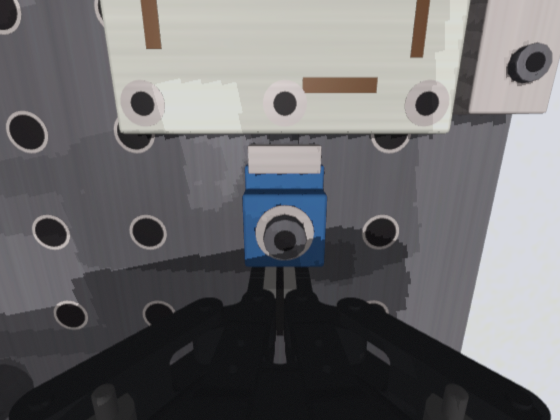

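```bash
cat > chk.py <<'E'
from h import *
def line(w,p0,p1,n,z,half=5,N=21):
    g=cv2.GaussianBlur(cv2.cvtColor(w["color"],cv2.COLOR_BGR2GRAY),(3,3),0).astype(np.float32)
    p0,p1,n=map(np.float64,(p0,p1,n)); ks=np.arange(-half,half+.1,.25); pts=[]
    for s in np.linspace(0,1,N):
        q=p0+(p1-p0)*s
        v=cv2.remap(g,np.float32([q[0]+ks*n[0]]),np.float32([q[1]+ks*n[1]]),1)[0]
        d=cv2.blur(np.abs(np.gradient(v))[None],(5,1))[0]; pts.append(q+ks[d.argmax()]*n)
    P=np.array([W2F(x) for x in cast(w,pts,z)])
    return np.median(P[:,:2],0).round(4),P[[0,-1],:2].round(4).tolist()
E
python3 - <<'E'
from station import ctrl
from chk import *
w=ctrl.get_image("wrist")
cv2.imwrite("pics/w18c.png",cv2.resize(w["color"][0:200,380:560],None,fx=3,fy=3))
print("plate -y",line(w,(140,132),(240,132),(0,1),.03),"right",line(w,(330,132),(440,132),(0,1),.03))
print("plate +x",line(w,(466,20),(452,120),(1,0),.03,6))
print("stop",line(w,(484,10),(470,105),(1,0),.04,6))
print("nose",line(w,(255,146),(315,146),(0,1),.028,5))
E
```

```text
plate -y (array([0.0049, 0.0454]), [[-0.0162, 0.0452], [0.026, 0.0454]]) right (array([0.0873, 0.0455]), [[0.064, 0.0455], [0.1105, 0.0459]])
plate +x (array([0.114 , 0.0704]), [[0.1139, 0.0879], [0.114, 0.0513]])
stop (array([0.1147, 0.0732]), [[0.1147, 0.0882], [0.1148, 0.0569]])
nose (array([0.0451, 0.0406]), [[0.0321, 0.0406], [0.0581, 0.0406]])
```

View pics/w18c.png

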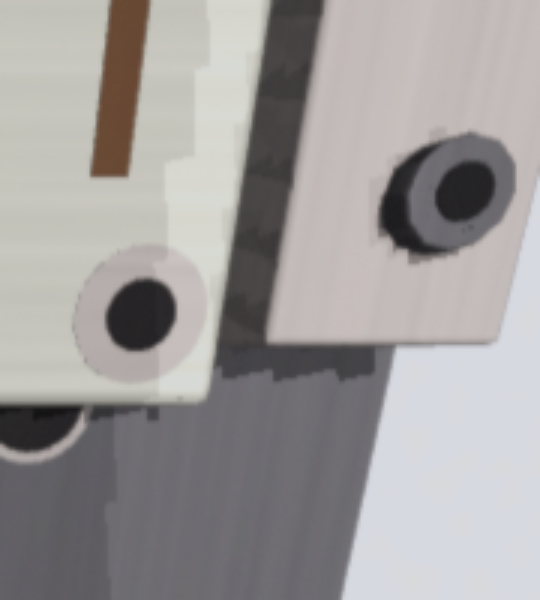

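Emit:
{"name": "apply_moves", "arguments": {"rows": [[0.15, 0.1, 0, 0, 0, 0], [0.3, 0.1, 0, 0, 0, 0], [0.4, 0.1, 0, 0, 0, 0]]}}

```text
t: 20.7
tool_pos: [0.6464, -0.0071, -0.0186]
tool_rot: [2.442, 1.975, -0.0]
contact_force: [-3.0, -2.3, -0.3]
opening: -0.0002
```

Emit:
{"name": "apply_moves", "arguments": {"rows": [[0.1, 0, 0, 0, 0, 0], [0.2, 0, 0, 0, 0, 0]]}}

```text
t: 20.9
tool_pos: [0.6465, -0.0064, -0.0186]
tool_rot: [2.44, 1.975, -0.004]
contact_force: [-3.3, -8.7, 0.6]
opening: 0.0001
```

Emit:
{"name": "apply_moves", "arguments": {"rows": [[0.1, 0, 0, 0, 0, 0], [0.15, 0, 0, 0, 0, 0]]}}

```text
t: 21.1
tool_pos: [0.6465, -0.0065, -0.0185]
tool_rot: [2.439, 1.974, -0.008]
contact_force: [-3.0, -7.9, 0.4]
opening: 0.0003
```

Run:
```python
from station import ctrl
from chk import *
o=ctrl.get_obs();print(where(o))
w=ctrl.get_image("wrist"); cv2.imwrite("pics/w19.png",w["color"])
```

```text
(array([ 0.0442, -0.0187, -0.0185]), np.float64(0.12), array([-2.95, -7.89,  0.41]), 21.1, 0.0003)
```

View pics/w19.png

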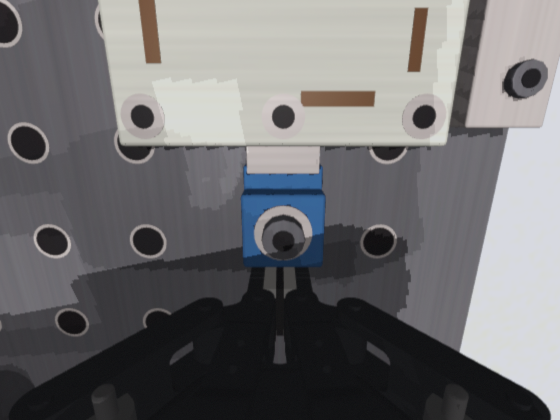

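Nose is snug against the plate's edge (row ~146). Backing straight off, raising, and checking from above.

Emit:
{"name": "apply_moves", "arguments": {"rows": [[-0.5, 0, 0, 0, 0, 0], [-1.5, 0, 0, 0, 0, 0], [-2.5, 0, -0.5, 0, 0, 0], [-2.5, 0, -4, 0, 0, 0], [-2.5, 0, -8, 0, 0, 0], [-2.5, 0, -12, 0, 0, 0], [-1, -1, -16, 0, 0, 0], [2, -2, -16, 0, 0, 0], [5, -2, -16, 0, 0, 0], [5, -2, -16, 0, 0, 0], [5, -2, -16, 0, 0, 0]]}}

```text
t: 22.25
tool_pos: [0.6376, 0.0475, 0.1414]
tool_rot: [2.438, 1.975, -0.008]
contact_force: [-0.2, -0.2, 0.0]
opening: -0.0
```

Run:
```python
from station import ctrl
from chk import *
o=ctrl.get_obs();print(where(o))
w=ctrl.get_image("wrist"); cv2.imwrite("pics/w20.png",w["color"]); np.save("w20.npy",w,allow_pickle=True)
s=ctrl.get_image("side"); cv2.imwrite("pics/s20.png",cv2.resize(s["color"][120:250,220:400],None,fx=4,fy=4))
```

```text
(array([0.0241, 0.0322, 0.1414]), np.float64(0.17), array([-0.19, -0.19,  0.05]), 22.25, -0.0)
```

View pics/w20.png

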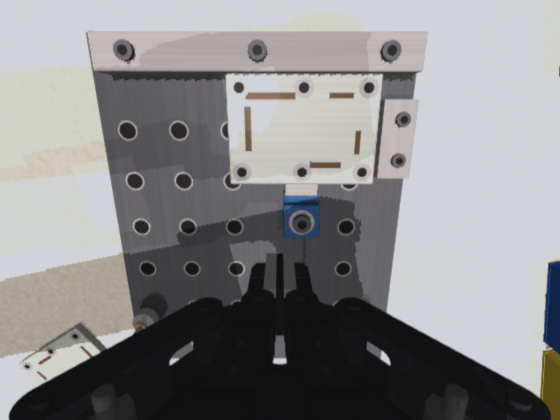

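View pics/s20.png

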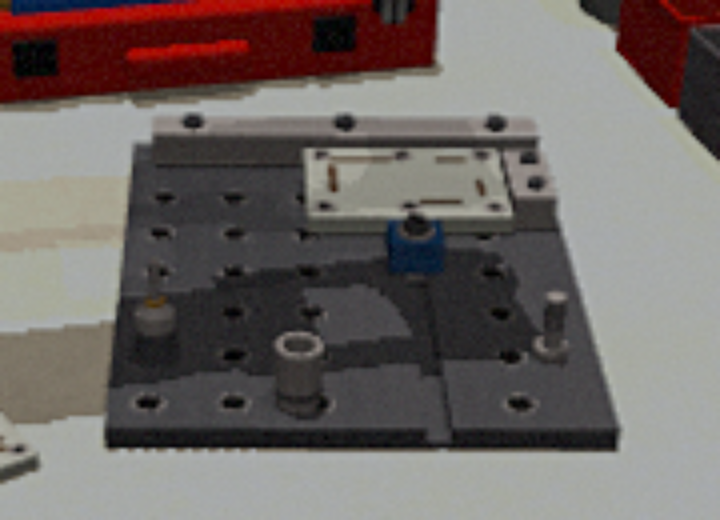

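Run:
```python
from chk import *
w=np.load("w20.npy",allow_pickle=True).item()
cv2.imwrite("pics/w20c.png",cv2.resize(w["color"][60:245,215:425],None,fx=3.2,fy=3.2,interpolation=cv2.INTER_CUBIC))
print("fence top edge",line(w,(120,71),(220,71),(0,1),.04,4))
print("plate +y",line(w,(236,74),(370,74),(0,1),.03,2))
print("plate -y L",line(w,(236,184),(280,184),(0,1),.03,4)," R",line(w,(325,184),(370,184),(0,1),.03,4))
print("plate +x",line(w,(380,85),(374,175),(1,0),.03,3))
print("plate -x",line(w,(227,80),(229,178),(1,0),.03,4))
print("stop",line(w,(384,105),(379,172),(1,0),.04,2))
print("bolt/nose", line(w,(288,185),(315,185),(0,1),.028,3))
```

```text
fence top edge (array([-0.0699,  0.145 ]), [[-0.1123, 0.1449], [-0.0274, 0.1451]])
plate +y (array([0.0439, 0.1441]), [[-0.0152, 0.1439], [0.103, 0.1445]])
plate -y L (array([0.0024, 0.0455]), [[-0.0192, 0.0452], [0.024, 0.0456]])  R (array([0.0902, 0.0456]), [[0.0681, 0.0455], [0.1123, 0.0456]])
plate +x (array([0.1141, 0.0963]), [[0.1142, 0.1351], [0.1142, 0.054]])
plate -x (array([-0.0248,  0.0968]), [[-0.0248, 0.1388], [-0.0246, 0.0506]])
stop (array([0.1148, 0.0893]), [[0.1147, 0.1179], [0.1147, 0.0587]])
bolt/nose (array([0.0452, 0.0465]), [[0.0319, 0.0464], [0.0585, 0.0465]])
```

View pics/w20c.png

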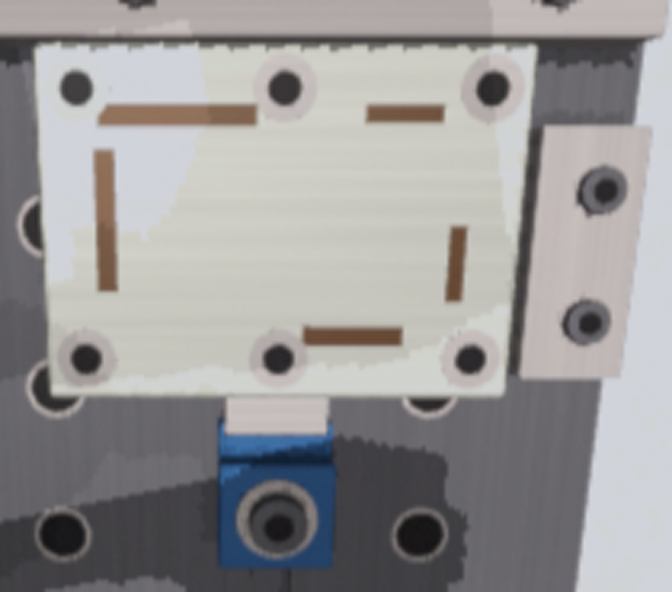

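Run:
```python
from station import ctrl
from h import *
a=cv2.imread("pics/side0.png"); s=ctrl.get_image("side")["color"]
for n,(x0,y0,x1,y1) in dict(brush=(250,183,268,212),socket=(284,200,304,222),bolt=(350,190,366,212)).items():
    print(n,cv2.phaseCorrelate(np.float32(a[y0:y1,x0:x1].mean(2)),np.float32(s[y0:y1,x0:x1].mean(2))))
print(ctrl.finish_job())
```

```text
brush ((0.07624696136237397, -0.2691405523486754), 0.6267814062259816)
socket ((0.43189214124731556, 0.7705711168393172), 0.45805544257164)
bolt ((0.043398637429969966, -0.5434319904029401), 0.5709182620048523)
the job is handed in; nothing more can be done
None
```

The cover plate is seated in the corner with the edge clamp snug against it, and I handed the job in at about 22 s, well inside the 61 s limit.

**How it was done:**
- With both fingertips I pushed the larger white plate square against the fence, leaving the pink plate and the smaller white plate alone.
- I then slid it along the fence until it butted against the end stop. The push force rose to about 10 N at the fence and 8 N at the stop.
- Last, with the fingers shut, I pushed the clamp along its slot until the force rose to about 9 N against the plate.
- I backed off and raised the arm before handing in. Nothing was gripped or picked up.

**Last checks, from the final wrist picture:**

| Feature | Measured | Target |
|---|---|---|
| Plate side at the fence | y = 144.1 mm | 145 mm |
| Plate end at the stop | x = 114.1 mm | 115 mm |
| Plate's free long side | y = 45.5 mm | 45 mm |
| Clamp nose | at the plate's edge, no gap seen | at the plate's edge |

- The plate's tilt read no more than about 0.3°.
- The 0.9 mm shortfalls are within the 2 mm camera calibration. The plate also measured about 1 mm undersize, so part of this is probably its rounded edges.

**Checks that disagreed:**
- **Tip height:** the fingertips were really about 38–40 mm higher than the reported TCP height. I set the pushing height from the side camera and a slow, force-checked descent.
- **Bystanders:** comparing the first and last side pictures, the brush, socket and bolt show shifts under 1 pixel. The match was only moderate because moving shadows crossed them, and the socket read highest at 0.8 pixel. I saw no sign of contact with any of them. I did not compare the cup brush, oil can or wrench, but the arm worked only over the fixture plate.

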